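Load cover plates into a parts-washer rack behind its keeper bar

TASK

Load the parts-washer rack for its wash: lift the handle end of the keeper bar over the lip of its cradle, draw the bar out endwise and lay it aside, then take every cover plate out of the slotted block and stand one to a bay in the rack, tilting its lower edge into the groove in front of the overhanging hooks and straightening it up under them until it rests against the back rail. Last, lock the plates in: put the keeper bar back with its plain end in the pocket and its handle end right down in the cradle, inside the lip. Leave the blue case where it is.

Things in the scene. Friction and masses are not known exactly. Their poses are not given: they have to be found in the camera images.
- wash_rack: Fixed steel rack, 446 mm long (y), 82 deep (x). x points from its loading side (front, to the robot) to its back, z up; origin on the table, mid-length, under the rear face of the groove's front lip. Rack mm below. Groove for plates along y: x 0 to 13, floor z 8, lips to z 20. Dividers 10 wide (x -10 to 23, to z 26) at y -138, -46, 46, 138 make three bays 82 long.
- bay0 (a point): Middle of the groove floor of the +y bay (rack x 6.5, y 92, z 8 mm); axes as the rack's. A plate enters a bay tilted forward 15 to 24 degrees (top towards -x), passing in front of the hooks, and is then swung upright beneath them while let down to the floor; it comes to rest leaning 2 to 7 degrees back on the rail and stays when let go.
- bay1 (a point): The same for the middle bay (rack y 0).
- bay2 (a point): The same for the -y bay (rack y -92 mm).
- hook (a point): Lower front edge of one hook (rack x -15, y 46, z 121 mm); axes as the rack's. At each divider's y a post (10 wide, x 20 to 34) carries such a flat hook, z 121 to 126, reaching from the post forward to x -15, and 19 mm to either side of the divider's middle (end posts: to the inner side only). 54 mm or more stay free between hooks in each bay for the fingers.
- rail (a point): Top front edge of the white back rail, middle bay (rack x 15, y 0, z 76 mm); axes as the rack's. The rail runs behind all bays, front face x 15, z 60 to 76; above it the space behind a plate is free between the posts.
- cradle (a point): Place of the bar's origin when home: rack x -13, y -180, z 60 mm; axes as the rack's. The cradle is at y -242 to -208: floor z 60, cheeks 24 mm apart (x -25 to -1, to z 71); its end lip at y -248 to -242, top z 73, stops the bar from being drawn to -y until that end is lifted over 13 mm. Home, the bar has 5 mm of play along y either way.
- pocket (a point): Place of the bar's plain end when home: rack x -13, y 181, z 60 mm; axes as the rack's. The pocket opens to -y (mouth y 156, flared cheeks from y 138) and is closed at y 186; inside 28 mm wide (x -27 to 1) and 20 mm high (z 60 to 80), so the bar may slope a little while its handle end is lifted.
- keeper_bar: Loose flat aluminium bar, 20 mm wide (x), 8 thick (z), 418 long (y), about 0.23 kg, with a black grip on top near one end: 16 wide, 50 long (y -25 to 25), z 8 to 38. Origin on its underside below the grip's middle; the bar runs 361 mm to +y (plain end, for the pocket) and 57 mm to -y; mass centre near y 98. Starts home; laid on the table it lies flat.
- bar_tip (a point): Middle of the plain end of the keeper bar, on its underside (bar y +361 mm).
- slot_block: Loose grey block, 140 (x) by 90 (y) by 40 mm, 1.8 kg, origin under its middle. Three slots along y, at x -48, 0 and 48 mm, 9 mm wide, floor 12 mm above the table, open at both ends; the plates stand upright in them.
- plate0: Aluminium cover plate, 6 mm thick (x), 74 mm wide (y), 105 mm high (z), about 130 g; all plates are alike. Origin in the middle of its lower edge, z towards its upper edge. Starts standing in a slot of the block; None throughout if this start lacks it (two or three are there).
- plate1: Aluminium cover plate, 6 mm thick (x), 74 mm wide (y), 105 mm high (z), about 130 g; all plates are alike. Origin in the middle of its lower edge, z towards its upper edge. Starts standing in a slot of the block; None throughout if this start lacks it (two or three are there).
- plate2: Aluminium cover plate, 6 mm thick (x), 74 mm wide (y), 105 mm high (z), about 130 g; all plates are alike. Origin in the middle of its lower edge, z towards its upper edge. Starts standing in a slot of the block; None throughout if this start lacks it (two or three are there).
- case: Blue plastic case 101 by 170 by 30 mm, a bystander: leave it alone.

How it is judged:
By the outcome, as a careful person would: the job done as asked, in the order asked, and still so for the second after the job is handed in, with the robot touching nothing.
Of plate0, plate1, plate2 only 2 to 3 are there at a start; the rules pass over those that are not, and their reading is None.
At some moment in a run one of slot_block, keeper_bar may be knocked a few centimetres aside while the robot is not near it.
It also fails if it takes over 208 s, if anything falls off the work surface, if the arm or the gripper's body presses on something with over 40 N, if the wrist force passes 120 N, or if a joint passes its speed limit or range.

ROBOT

A 7-joint arm with a two-finger parallel gripper is mounted at the origin on a cart in front of the work surface, level with it; the furniture and walls round the work are solid. World frame = base frame: x ahead of the robot, y to its left, z up, the work surface at z = 0. Lengths are in m, angles in rad, forces in N, time in s.
With the tool pointing down it reaches from about 0.4 to 0.85 m from the base axis. Payload 4.5 kg.
Tool frame: the origin (TCP) lies between the finger pads; the fingertips stand 14 mm ahead of it and the grasp point (between the pads) lies 5 mm behind it; z points along the fingers, y is the line along which they close (so a half turn about z gives the same grasp; the last joint's range is limited). The gripper opens to 88 mm and grips with 3 to 60 N. Pads are 18 mm wide; open, the fingers measure 123 mm over their backs; the gripper's body (75 mm by 187 mm) begins 45 mm behind the grasp point.
Start: joints at [0.034, 0.689, -0.195, 1.565, 0.157, 0.902, -0.215], TCP at [0.625, 0, 0.253] pointing down, gripper open.
Joint ranges: [-3.01, 3.01], [-0.46, 2.08], [-1.47, 1.51], [0.13, 2.56], [-1, 4.14], [0.04, 2.09], [-2.66, 2.66]. Speed limits (rad/s): [2.57, 2.57, 3.14, 3.14, 3.14, 3.14, 3.14].

INTERFACE

Orientations are given as a rotation vector (axis times angle).
In Python, from station import ctrl, cams, job gives the robot as it stands (ctrl), with the cameras (cams) and the job (job). Calls block until the motion is done:
- ctrl.move_to(position, orientation): joint-space move of the TCP to a pose.
- ctrl.move_straight(position, rate=0.15, rotation=None, max_force=None): straight line of the TCP; rotation=None keeps the orientation; rate is the mean speed in m/s. With max_force (N) it stops when the force on the tool has changed by that much, and returns True; else False.
- ctrl.move_j(angles): joint-space move.
- ctrl.set_gripper(opening, strength=None): finger opening in m; strength is the grip in N (None keeps the last); returns when the fingers have stopped.
- ctrl.sleep(seconds).
- ctrl.solve_ik(position, orientation): joint angles nearest the present ones, or None.
- cams.camera(name): name is "scene" or "side" or "wrist"; returns the picture (420x560x3 uint8, red, green, blue); there is no depth.
- cams.calibration(name): a dict with "K" (3x3 intrinsics, pixels), "extrinsics" (4x4, takes a point from camera to world coordinates). Camera axes: x right, y up, looking along -z (the intrinsics and any distortion apply to the point x, -y, -z); pixel columns grow to the right and rows downward; lengths in m; the calibration is good to about 2 mm. A picture is of the moment at which its call begins: read the wrist's pose just before it. calibration takes no time and is no camera call; for the wrist camera it gives the pose at the moment of the call.
A pose or a line that the arm cannot do raises ctrl.IKError and nothing moves.
- job.hand_in(): hands the job in; it is judged then, once.
Readings, each from a call of its own:
- ctrl.get_t(): time.
- ctrl.get_joints(): joint angles.
- ctrl.get_dq(): joint speeds.
- ctrl.get_joint_efforts(): joint torques, N m.
- ctrl.get_tool_pos(): TCP position.
- ctrl.get_ee_rot(): TCP orientation.
- ctrl.get_ft_force(): force on the tool from outside, world axes, zero at the start.
- ctrl.get_moment(): the same for the moment, N m.
- ctrl.get_finger_gap(): finger opening in m.
- ctrl.get_grip_force(): force on a finger pad.
Only numpy, scipy, OpenCV 4.12 (cv2) and the standard library are available. Lean on these libraries where they do the work, as an engineer would, in place of code of your own. Each camera call takes 0.05 s, during which the arm holds its last target. There are 200 camera calls.

## Working session

There is one attempt and no reset: what is moved stays moved. The work goes in short steps, each a Python script; the robot and the scene stay as the last script left them, time stands still between calls to the robot, and variables do not carry over. Pictures are saved under pics/ and viewed, at most 14 in all, crops included, and the job is handed in when it is done.

```bash
ls; mkdir -p pics; python3 - <<'E'
from station import ctrl, cams, job
import cv2,numpy as np
for n in("scene","side"):
    im=cams.camera(n); cv2.imwrite(f"pics/{n}0.png",cv2.cvtColor(im,cv2.COLOR_RGB2BGR))
    c=cams.calibration(n); print(n,np.round(c["K"],1).tolist(),np.round(c["extrinsics"],3).tolist(),c.keys())
print(np.round(cams.calibration("wrist")["extrinsics"],3).tolist(),ctrl.get_ee_rot(),ctrl.get_t())
E
```

```text
pics
station.py
scene [[485.3, 0.0, 280.1], [0.0, 485.3, 204.3], [0.0, 0.0, 1.0]] [[-0.894, 0.354, -0.276, 0.131], [-0.448, -0.682, 0.578, 0.821], [0.016, 0.64, 0.768, 1.194], [0.0, 0.0, 0.0, 1.0]] dict_keys(['K', 'extrinsics'])
side [[412.5, 0.0, 281.7], [0.0, 412.5, 208.1], [0.0, 0.0, 1.0]] [[-1.0, 0.015, 0.025, 0.58], [0.017, -0.425, 0.905, 1.093], [0.025, 0.905, 0.424, 0.587], [0.0, 0.0, 0.0, 1.0]] dict_keys(['K', 'extrinsics'])
[[1.0, 0.0, 0.001, 0.624], [-0.0, 0.96, 0.279, 0.071], [-0.0, -0.279, 0.96, 0.383], [0.0, 0.0, 0.0, 1.0]] [-2.22055759e+00 -2.22078438e+00  1.90297471e-03] 0.1
```

View pics/scene0.png

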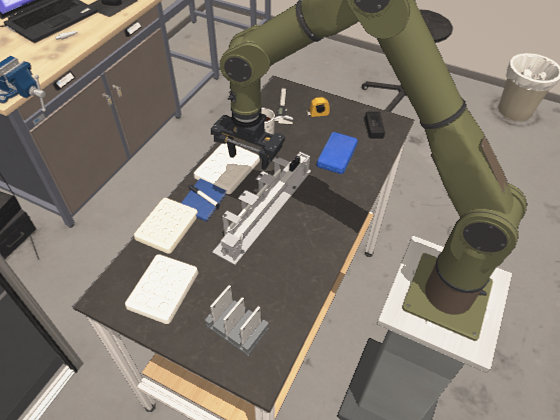

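View pics/side0.png

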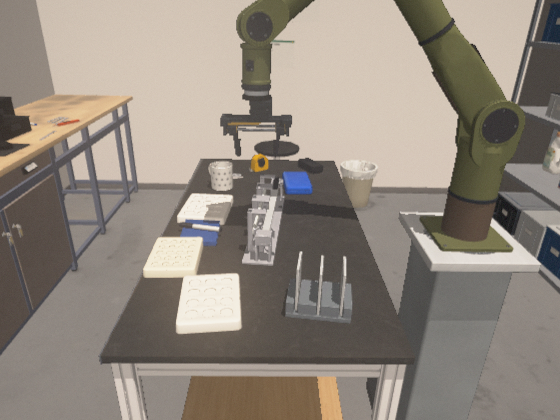

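The scene view shows the rack between (230,245) and (305,160), with the black grip at (297,163), and the block with 3 plates around (237,325). The side view shows the block at (320,298) and confirms three plates. I'll get rough positions first, then wrist views.

```bash
cat > h.py <<'E'
from station import ctrl, cams, job
import cv2,numpy as np
from scipy.spatial.transform import Rotation as R
def ray(cal,uv):
    E=cal["extrinsics"];K=cal["K"]
    d=np.linalg.inv(K)@[uv[0],uv[1],1.]; d=d*[1,-1,-1]
    return E[:3,3],E[:3,:3]@d/np.linalg.norm(d)
def onplane(cal,uv,z):
    o,d=ray(cal,uv); return o+d*(z-o[2])/d[2]
def tri(obs):
    A=np.zeros((3,3));b=np.zeros(3);L=[]
    for c,uv in obs:
        o,d=ray(c,uv);P=np.eye(3)-np.outer(d,d);A+=P;b+=P@o;L.append((o,d))
    p=np.linalg.solve(A,b)
    return p,max(np.linalg.norm(np.cross(p-o,d)) for o,d in L)
def proj(cal,p):
    E=cal["extrinsics"];q=E[:3,:3].T@(np.asarray(p)-E[:3,3]);q=q*[1,-1,-1]
    u=cal["K"]@q; return u[:2]/u[2]
def down(yaw,tilt=0.):
    """tool z down, tool y (closing) at angle yaw from world x; """
    c,s=np.cos(yaw),np.sin(yaw)
    y=np.array([c,s,0]);z=np.array([0,0,-1.]);x=np.cross(y,z)
    return R.from_matrix(np.c_[x,y,z])
def snap(name,f):
    c=cams.calibration(name); im=cv2.cvtColor(cams.camera(name),cv2.COLOR_RGB2BGR); cv2.imwrite(f"pics/{f}.png",im); np.savez(f"pics/{f}.npz",K=c["K"],extrinsics=c["extrinsics"]); return im,c
def load(f): return cv2.imread(f"pics/{f}.png"),dict(np.load(f"pics/{f}.npz"))
E
python3 - <<'E'
from h import *
c=cams.calibration("scene")
for n,uv,z in[("rackbase near",(217,255),0),("near r",(240,260),0),("grip",(297,160),.09),("blk a",(207,328),.04),("blk b",(268,345),0),("blk c",(240,345),0.0),("blk c",(222,300),0.04),("case",(338,152),.03)]: print(n,onplane(c,uv,z).round(3))
print(cams.calibration("wrist")["K"].tolist())
print(R.from_rotvec(ctrl.get_ee_rot()).as_matrix().round(3).tolist())
for p in [(.55,.3,.32),(.6,.1,.32),(.6,-.15,.32),(.6,.35,.32)]:
  for yaw in (0,np.pi/2,-np.pi/2,np.pi):
    q=ctrl.solve_ik(p,down(yaw).as_rotvec()); print(p,round(yaw,1),None if q is None else np.round(q,2))
snap("wrist","w0")
E
```

```text
rackbase near [0.638 0.181 0.   ]
near r [0.569 0.166 0.   ]
grip [ 0.563 -0.2    0.09 ]
blk a [0.527 0.405 0.04 ]
blk b [0.376 0.359 0.   ]
blk c [0.44  0.392 0.   ]
blk c [0.535 0.319 0.04 ]
case [ 0.478 -0.356  0.03 ]
[[331.16001009887606, 0.0, 280.415835375573], [0.0, 331.16001009887606, 208.29996442183227], [0.0, 0.0, 1.0]]
[[-0.0, 1.0, -0.002], [1.0, 0.0, -0.0], [-0.0, -0.002, -1.0]]
(0.55, 0.3, 0.32) 0 [-0.48  0.62 -0.17  1.47  0.11  1.06 -0.68]
(0.55, 0.3, 0.32) 1.6 [-0.24  0.68 -0.63  1.46  0.42  1.14  0.63]
(0.55, 0.3, 0.32) -1.6 [-0.74  0.64  0.3   1.49 -0.2   1.05 -1.96]
(0.55, 0.3, 0.32) 3.1 [-0.06  0.8  -1.06  1.45  0.7   1.3   1.97]
(0.6, 0.1, 0.32) 0 [-0.13  0.6  -0.2   1.53  0.13  1.03 -0.36]
(0.6, 0.1, 0.32) 1.6 [ 0.12  0.66 -0.66  1.52  0.43  1.12  0.94]
(0.6, 0.1, 0.32) -1.6 [-0.4   0.61  0.28  1.55 -0.19  1.01 -1.64]
(0.6, 0.1, 0.32) 3.1 [ 0.3   0.78 -1.08  1.51  0.71  1.28  2.27]
(0.6, -0.15, 0.32) 0 [ 0.29  0.61 -0.22  1.5   0.15  1.05  0.04]
(0.6, -0.15, 0.32) 1.6 [ 0.53  0.68 -0.68  1.48  0.45  1.14  1.34]
(0.6, -0.15, 0.32) -1.6 [ 0.03  0.62  0.26  1.51 -0.17  1.03 -1.24]
(0.6, -0.15, 0.32) 3.1 [-0.37  0.94  1.3   1.53 -0.92  1.38 -2.13]
(0.6, 0.35, 0.32) 0 [-0.52  0.73 -0.16  1.24  0.11  1.18 -0.68]
(0.6, 0.35, 0.32) 1.6 [-0.31  0.78 -0.62  1.22  0.44  1.27  0.65]
(0.6, 0.35, 0.32) -1.6 [-0.74  0.75  0.31  1.25 -0.23  1.17 -1.99]
(0.6, 0.35, 0.32) 3.1 [-0.17  0.89 -1.03  1.21  0.74  1.42  2.02]
```

```bash
python3 - <<'E'
from h import *
o=down(0).as_rotvec()
ctrl.move_to((.52,-.05,.30),o); snap("wrist","w1")
ctrl.move_to((.55,.05,.30),o); snap("wrist","w2")
ctrl.move_to((.47,.27,.28),o); snap("wrist","b1")
ctrl.move_to((.47,.37,.28),o); snap("wrist","b2")
print(ctrl.get_t())
E
python3 -c "
import cv2,numpy as np
for a,b,o in(('w0','w1','A'),('b1','b2','B')):
  i=[cv2.imread(f'pics/{x}.png') for x in(a,b)]
  cv2.imwrite(f'pics/{o}.png',i[0])
"
```

```text
2.8333
```

View pics/w1.png

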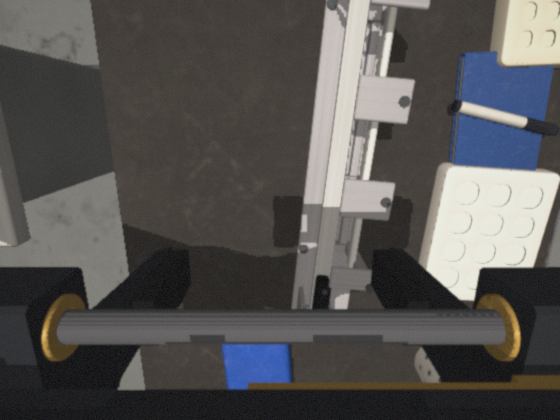

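View pics/b1.png

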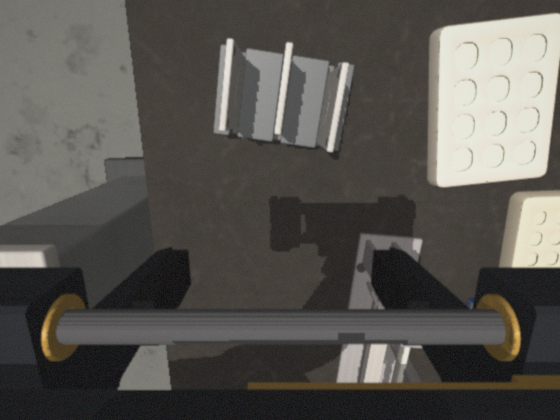

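Wrist view w1: hooks at (385,100), (368,200), (350,280), grip at (322,290), partly hidden by the gripper. b1 shows the block with plate top edges near (228,45)-(222,130), (288,45)-(280,130) and (345,65)-(332,150). I'll take clearer rack views from further in -y.

```bash
python3 - <<'E'
from h import *
o=down(0).as_rotvec()
for n,p in dict(r1=(.55,.0,.25),r2=(.65,.0,.25),r4=(.65,-.22,.25),r3=(.55,-.22,.25),r5=(.50,-.32,.25),r6=(.6,-.32,.25)).items():
    ctrl.move_to(p,o); snap("wrist",n)
print(ctrl.get_t())
a=[load(n)[0][:330] for n in("r1","r2","r3","r4","r5","r6")]
cv2.imwrite("pics/m1.png",cv2.resize(np.vstack([a[2][:, 150:500],a[4][:,150:500]]),None,fx=.9,fy=.9))
cv2.imwrite("pics/m2.png",cv2.resize(a[0][:300,150:530],None,fx=2,fy=2))
cv2.imwrite("pics/m3.png",cv2.resize(a[4][:300,150:530],None,fx=2,fy=2))
cv2.imwrite("pics/m4.png",cv2.resize(a[2][:300,150:530],None,fx=2,fy=2))
E
```

```text
7.4083
```

View pics/m4.png

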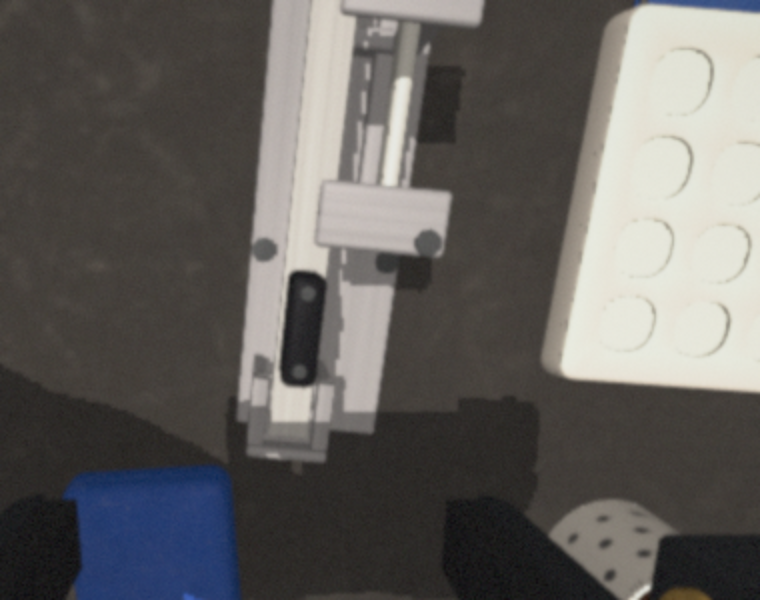

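View pics/m3.png

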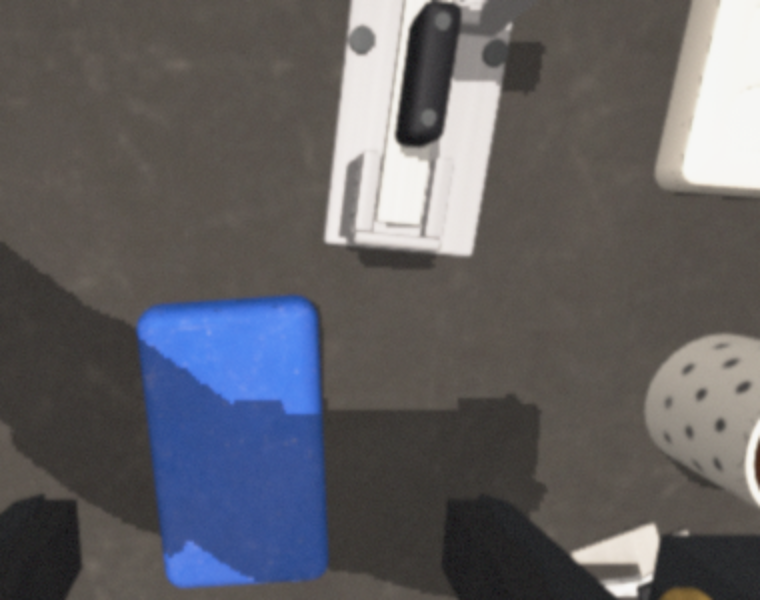

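m4 (crop of r3, 2x from col 150) shows the -y end hook with front corners at r3 (311,90.5) and (308.5,123), the grip at (301,164) and the cradle lip at (293,228). m3 (crop of r5) shows the cradle end at (345,120) and the case just beyond it.

```bash
cat > meas.py <<'E'
from h import *
_,c=load("r3")
a=onplane(c,(311,90.5),.126);b=onplane(c,(308.5,123),.126)
rear=onplane(c,(375.5,96),.126)
yd=(a-b)[:2];print("len",np.hypot(*yd),"depth",np.hypot(*(rear-a)[:2]));
yaw=np.arctan2(-yd[0],yd[1]);print("yaw",yaw)
def T(p,t,yaw): 
    cs,sn=np.cos(yaw),np.sin(yaw);return np.array([[cs,-sn],[sn,cs]])@p[:2]+t
t=a[:2]-T(np.array([-.015,-.119]),0,yaw);print("t",t)
P0=[(-.015,y,.126) for y in(-.143,-.119,-.065,-.027,.027,.065,.119,.143)]
src=[];dst=[]
views={n:load(n) for n in("r1","r2","r3","r4","w1","w2")}
for it in range(2):
  src=[];dst=[]
  for p in P0:
    p=np.array(p);g=np.r_[T(p,t,yaw),p[2]];obs=[]
    for n,(im,cc) in views.items():
        u=proj(cc,g)
        if not(8<u[0]<552 and 8<u[1]<240):continue
        gr=cv2.cvtColor(im,cv2.COLOR_BGR2GRAY)
        q=cv2.cornerSubPix(gr,np.float32([[u]]),(7,7) if it==0 else (5,5),(-1,-1),(3,50,.01))[0,0]
        if np.hypot(*(q-u))<10: obs.append((cc,q,n,q-u))
    if len(obs)<2: continue
    X,r=tri([o[:2] for o in obs])
    print(p,X.round(4),"res",round(r,4),[(o[2],o[3].round(1).tolist()) for o in obs])
    if r<.003 and abs(X[2]-.126)<.006: src.append(p[:2]);dst.append(X[:2])
  s=np.array(src);d=np.array(dst);sm,dm=s.mean(0),d.mean(0)
  A=s-sm;B=d-dm
  yaw=np.arctan2((A[:,0]*B[:,1]-A[:,1]*B[:,0]).sum(),(A*B).sum());t=dm-T(sm,0,yaw)
  print("fit yaw",yaw,"t",t,"resid",[ (T(x,t,yaw)-y).round(4).tolist() for x,y in zip(s,d)])
E
python3 meas.py
```

```text
len 0.022965417953436887 depth 0.047455615519443314
yaw -0.05325445337055908
t [ 0.5930303  -0.01341008]
[-0.015 -0.143  0.126] [ 0.5704 -0.1542  0.1262] res 0.0012 [('r3', [0.0, 0.0]), ('r4', [-0.3, -3.2])]
[-0.015 -0.119  0.126] [ 0.5756 -0.1316  0.1355] res 0.0002 [('r3', [6.8, -0.3]), ('r4', [1.4, -0.8])]
[-0.015 -0.065  0.126] [ 0.5761 -0.0768  0.125 ] res 0.0017 [('r4', [4.4, -2.3]), ('w1', [-0.0, 0.0])]
[-0.015  0.027  0.126] [0.5804 0.0161 0.1321] res 0.0025 [('r1', [-0.0, -0.0]), ('r2', [0.0, -0.0]), ('w1', [5.5, -2.3]), ('w2', [0.0, 0.0])]
[-0.015  0.065  0.126] [0.5815 0.0523 0.126 ] res 0.0 [('r1', [0.0, 0.0]), ('r2', [-0.0, 0.0]), ('w1', [-0.0, -0.0]), ('w2', [-0.0, -0.0])]
[-0.015  0.119  0.126] [0.5813 0.1047 0.128 ] res 0.003 [('r1', [0.0, -0.0]), ('r2', [-4.4, 4.4]), ('w2', [-6.5, 1.4])]
[-0.015  0.143  0.126] [0.5857 0.1302 0.126 ] res 0.0 [('r1', [-0.0, -0.0]), ('r2', [0.0, -0.0]), ('w2', [-0.0, 0.0])]
fit yaw -0.05153095333345532 t [ 0.59340196 -0.01291324] resid [[0.0006, -0.0007], [-0.001, -0.0002], [0.0003, 0.0005], [0.0001, 0.0005]]
[-0.015 -0.143  0.126] [ 0.5737 -0.1532  0.1365] res 0.0005 [('r3', [4.9, -1.3]), ('r4', [-1.1, -2.7])]
[-0.015 -0.119  0.126] [ 0.5717 -0.1308  0.1221] res 0.0001 [('r3', [-1.3, 0.2]), ('r4', [0.8, -0.1])]
[-0.015  0.027  0.126] [0.5818 0.0168 0.1307] res 0.0031 [('r1', [0.0, -0.0]), ('r2', [0.0, -0.0]), ('w1', [4.7, -1.8]), ('w2', [4.9, -2.6])]
[-0.015  0.065  0.126] [0.5818 0.0528 0.126 ] res 0.0 [('r1', [-0.0, 0.0]), ('r2', [0.0, 0.0]), ('w1', [0.0, -0.0]), ('w2', [0.0, -0.0])]
[-0.015  0.119  0.126] [0.5851 0.1075 0.1241] res 0.0016 [('r1', [-0.0, -0.0]), ('r2', [1.9, -3.1]), ('w2', [-0.0, -0.0])]
[-0.015  0.143  0.126] [0.5858 0.1307 0.126 ] res 0.0 [('r1', [0.0, -0.0]), ('r2', [-0.0, -0.0]), ('w2', [0.0, -0.0])]
fit yaw -0.05471412089227323 t [ 0.59321132 -0.01269857] resid [[0.0, 0.0001], [0.0, 0.0003], [-0.0003, -0.0006], [0.0003, 0.0002]]
```

```bash
cat > ov.py <<'E'
from h import *
import sys
def ov(ns,t,yaw,out,fx=2,W=200,H=290):
  ims=[]
  cs,sn=np.cos(yaw),np.sin(yaw)
  w=lambda p:np.r_[np.array([[cs,-sn],[sn,cs]])@np.array(p[:2])+t,p[2]]
  for n in ns:
    im,c=load(n);im=cv2.resize(im,None,fx=fx,fy=fx,interpolation=cv2.INTER_CUBIC)
    P=lambda p:tuple(int(v) for v in (proj(c,w(p))*fx+fx/2-.5).round())
    pts=[(-.015,y,.126) for y in(-.143,-.119,-.065,-.027,.027,.065,.119,.143)]
    for p in pts:cv2.drawMarker(im,P(p),(0,0,255),0,9,1)
    cv2.line(im,P((.015,-.1,.076)),P((.015,.1,.076)),(0,255,0),1)
    for p in[(-.025,-.242,.071),(-.001,-.242,.071),(-.013,-.248,.073),(-.013,-.205,.098),(-.013,-.155,.098)]:cv2.drawMarker(im,P(p),(255,0,255),0,9,1)
    u=proj(c,w((0,0 if n in("r1","r2") else -.1,.1)))
    x0=int(np.clip(u[0]-W/2,0,560-W))*fx
    ims.append(im[:H*fx,x0:x0+W*fx]);print(n,x0/fx)
  cv2.imwrite(out,np.hstack(ims))
if __name__=="__main__":
  ov(("r1","r2"),np.array([.5932,-.0127]),-.0547,"pics/o1.png")
  ov(("r3","r4"),np.array([.5932,-.0127]),-.0547,"pics/o2.png")
E
python3 ov.py
```

```text
r1 229.0
r2 117.0
r3 228.0
r4 102.0
```

View pics/o1.png

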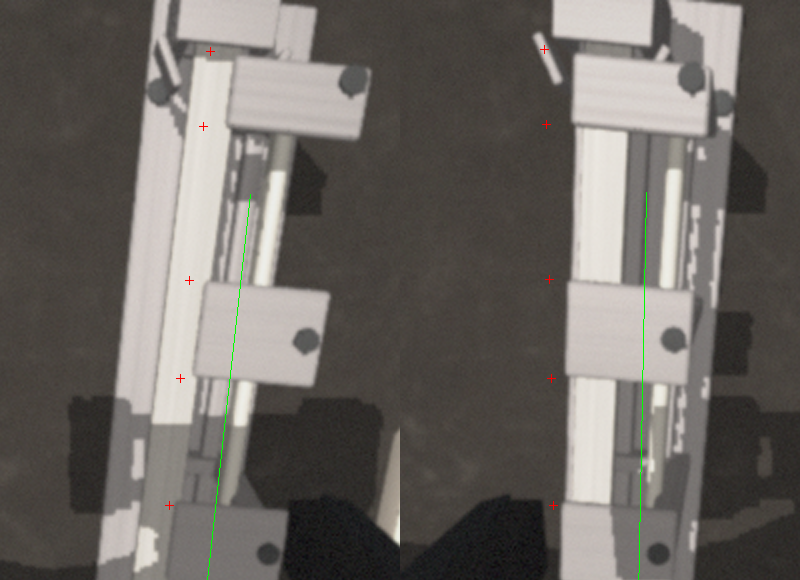

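View pics/o2.png

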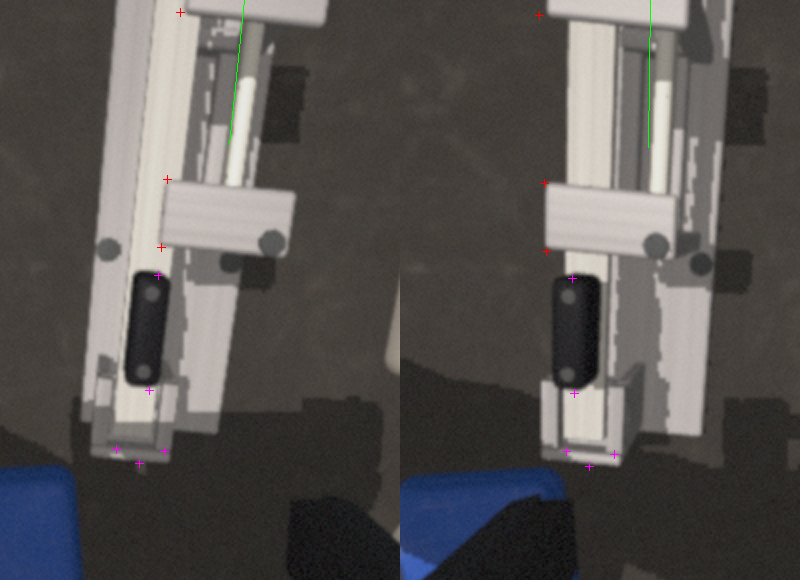

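o1/o2 overlays: y agrees but the yaw is off (marks sit left of the hooks at the +y end). I read the hook corners by eye in both views and triangulate those.

```bash
cat > rack.py <<'E'
from h import *
V={n:load(n)[1] for n in("r1","r2","r3","r4")};X0=dict(r1=229,r2=117,r3=228,r4=102)
obs={.143:dict(r1=(233,56),r2=(173,54)),.119:dict(r1=(227,126),r2=(172,123)),.065:dict(r1=(206,282),r2=(168,282)),
.027:dict(r1=(193,378),r2=(166,376)),-.027:dict(r1=(171,504),r2=(162,503)),-.065:dict(r3=(187,11),r4=(148,10)),-.119:dict(r3=(166,180),r4=(146,183)),-.143:dict(r3=(161,246),r4=(146,249))}
s=[];d=[]
for y,o in obs.items():
    X,r=tri([(V[n],(X0[n]+u/2-.25,v/2-.25)) for n,(u,v) in o.items()])
    print(y,X.round(4),round(r,4)); s.append((-.015,y));d.append(X[:2])
s=np.array(s);d=np.array(d);A=s-s.mean(0);B=d-d.mean(0)
yaw=np.arctan2((A[:,0]*B[:,1]-A[:,1]*B[:,0]).sum(),(A*B).sum());c,q=np.cos(yaw),np.sin(yaw)
M=np.array([[c,-q],[q,c]]);t=d.mean(0)-M@s.mean(0)
print("yaw",yaw,"t",t,(s@M.T+t-d).round(4).tolist())
from ov import ov
ov(("r1","r4"),t,yaw,"pics/o3.png")
E
python3 rack.py
```

```text
0.143 [0.5949 0.1303 0.1219] 0.0
0.119 [0.5936 0.1074 0.1242] 0.0002
0.065 [0.5886 0.0521 0.1242] 0.0002
0.027 [0.5852 0.0149 0.1235] 0.0003
-0.027 [ 0.5786 -0.0415  0.1187] 0.0002
-0.065 [ 0.5774 -0.0753  0.1238] 0.0007
-0.119 [ 0.5718 -0.1307  0.1233] 0.0
-0.143 [ 0.5704 -0.1542  0.1253] 0.0
yaw -0.08880538213657575 t [ 0.5974959 -0.0134567] [[0.0003, 0.0001], [-0.0005, -0.001], [-0.0002, 0.0005], [-0.0002, -0.0002], [0.0016, 0.0025], [-0.0006, -0.0016], [0.0002, 0.0001], [-0.0005, -0.0004]]
r1 234.0
r4 103.0
```

View pics/o3.png

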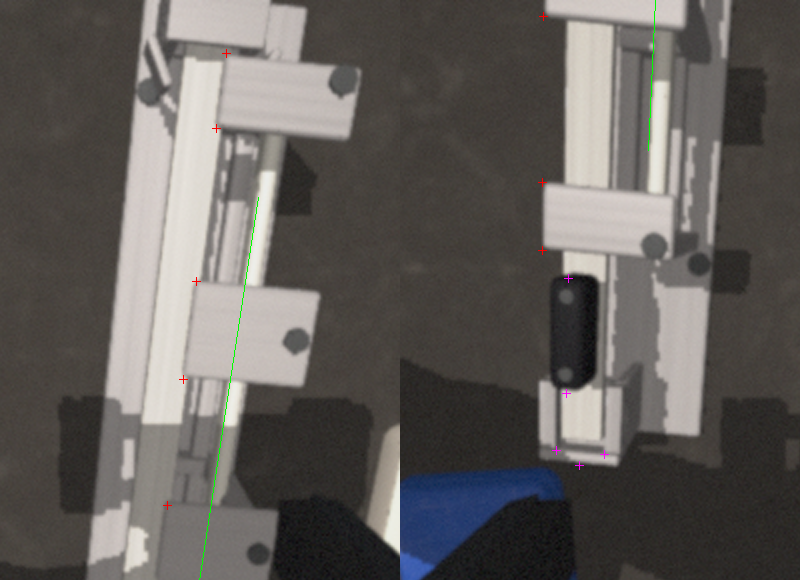

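The o3 overlay now fits the hooks within about 1 px; triangulated heights of 0.122–0.125 compare with the nominal 0.126. The grip screws in r4 are at (386,148) and (385,187). I'll refit without the shadowed corner and measure the grip from its screws, and the case.

```bash
sed -i '/^from ov/,$d; s/^-\?\.027:dict(r1=(193/.027:dict(r1=(193/; s/-.027:dict(r1=(171,504),r2=(162,503)),//' rack.py; sed -i '/^ov(/d' rack.py; cat >> rack.py <<'E'
a=[tri([(V["r3"],(228+u[0]/2-.25,u[1]/2-.25)),(V["r4"],(103+v[0]/2-.25,v[1]/2-.25))]) for u,v in(((151,294),(166,296)),((143,371),(164,374)))]
for X,r in a: print("screw",X.round(4),round(r,4),"rack",((X[:2]-t)@M).round(4))
c5=load("r5")[1]
print("case",[onplane(c5,(150+u/2,v/2),.03).round(3)[:2].tolist() for u,v in((140,305),(318,300),(327,575),(168,585))])
print("table edge",[onplane(load("w1")[1],p,0).round(3)[:2].tolist() for p in((92,0),(128,260))])
np.savez("rackfit.npz",t=t,yaw=yaw)
E
python3 rack.py
cat >> h.py <<'E'
def rk():
    f=np.load("rackfit.npz");return f["t"],float(f["yaw"])
def W(p):
    t,y=rk();return np.r_[R.from_euler("z",y).apply(p)[:2]+t,p[2]]
def pose(g,lean=0.,pitch=0.,yaw=None):
    """world TCP pos & rotvec for grasp point g (world), lean back about rack y, pitch>0: +y end lower"""
    yaw=rk()[1] if yaw is None else yaw
    r=R.from_euler("z",yaw)*R.from_euler("y",lean)*R.from_euler("x",-pitch)*down(0)
    return np.asarray(g)+.005*r.apply([0,0,1]),r.as_rotvec()
E
python3 - <<'E'
from h import *
for n,p in(("bar",pose(W((-.013,-.188,.091)))),("drawn",pose(W((-.013,-.25,.11)),0,.04)),("lay",pose((.46,-.16,.03))))+tuple((y,pose(W((-.03,y,.12)),np.radians(l))) for y in(.092,0,-.092) for l in(-18,5)):
    q=ctrl.solve_ik(*p);print(n,p[0].round(3),None if q is None else np.round(q,2))
E
```

```text
0.143 [0.5949 0.1303 0.1219] 0.0
0.119 [0.5936 0.1074 0.1242] 0.0002
0.065 [0.5886 0.0521 0.1242] 0.0002
0.027 [0.5852 0.0149 0.1235] 0.0003
-0.065 [ 0.5774 -0.0753  0.1238] 0.0007
-0.119 [ 0.5718 -0.1307  0.1233] 0.0
-0.143 [ 0.5704 -0.1542  0.1253] 0.0
yaw -0.08827798052994051 t [ 0.59772238 -0.01308917] [[0.0005, 0.0004], [-0.0004, -0.0007], [-0.0001, 0.0009], [-0.0, 0.0002], [-0.0004, -0.0013], [0.0005, 0.0004], [-0.0002, -0.0]]
screw [ 0.5691 -0.1747  0.0961] 0.0002 rack [-0.0143 -0.1635]
screw [ 0.5662 -0.2079  0.098 ] 0.0 rack [-0.0143 -0.1969]
case [[0.437, -0.29], [0.531, -0.287], [0.54, -0.448], [0.445, -0.455]]
table edge [[0.304, 0.145], [0.304, -0.18]]
bar [ 0.568 -0.199  0.086] [ 0.35  0.89 -0.16  1.76  0.25  0.52 -0.06]
drawn [ 0.563 -0.261  0.105] [ 0.42  0.87 -0.15  1.71  0.28  0.58  0.01]
lay [ 0.46  -0.16   0.025] [ 0.26  0.94 -0.04  2.11  0.31  0.1  -0.16]
0.092 [0.577 0.081 0.115] [ 0.38  1.12 -1.26  2.06  1.63  1.15 -1.78]
0.092 [0.576 0.081 0.115] [-0.1   0.85 -0.19  1.73  0.18  0.66 -0.47]
0 [ 0.569 -0.011  0.115] [ 0.57  1.11 -1.26  2.11  1.66  1.09 -1.65]
0 [ 0.567 -0.01   0.115] [ 0.05  0.84 -0.18  1.77  0.2   0.64 -0.34]
-0.092 [ 0.561 -0.102  0.115] [ 0.77  1.12 -1.26  2.11  1.65  1.03 -1.46]
-0.092 [ 0.559 -0.102  0.115] [ 0.2   0.84 -0.18  1.77  0.22  0.64 -0.2 ]
```

```bash
cat >> h.py <<'E'
GB=np.array([0,-.008,.032]) # grasp point in bar frame
def barpose(tip,pitch,gb=GB):
    """tip in rack coords -> TCP pose holding bar"""
    r=R.from_euler("x",-pitch); return pose(W(np.asarray(tip)+r.apply(gb-[0,.361,0])),0,pitch)
def line(p,rate=.1,mf=None):
    s=ctrl.move_straight(p[0],rate=rate,rotation=p[1],max_force=mf)
    if s: print("stop",ctrl.get_tool_pos().round(4),ctrl.get_ft_force().round(1))
    return s
E
python3 - <<'E'
from h import *
X=-.0137;T=lambda dy,z,p=0.:barpose((X,.181+dy,z),p)
u=T(0,.06+.08);ctrl.move_to(*u)
ctrl.set_gripper(.04)
line(T(0,.06),.1,15)
f0=ctrl.get_ft_force()
ctrl.set_gripper(0,60)
print("gap",ctrl.get_finger_gap(),ctrl.get_grip_force(),(ctrl.get_ft_force()-f0).round(1))
ph=np.radians(2.7)
line(T(0,.063,ph),.03,25)
print((ctrl.get_ft_force()-f0).round(1),ctrl.get_moment().round(2))
line(T(-.065,.064,ph),.06,25)
print((ctrl.get_ft_force()-f0).round(1),ctrl.get_t())
snap("scene","s1");snap("side","s2");snap("wrist","s3")
cv2.imwrite("pics/s12.png",np.vstack([cv2.resize(load("s1")[0][100:300,150:400],(500,400)),cv2.resize(load("s2")[0][130:280,150:350],(500,375))])[:,:])
E
```

```text
gap 0.015223414312560805 59.99804573133588 [0.4 0.1 2.9]
[-0.2  0.5 -2.8] [-0.2   0.03 -0.07]
[ 1.5  0.1 -2.3] 12.4
```

```bash
python3 -c "
import cv2,numpy as np
a=cv2.imread('pics/s1.png')[100:300,150:350];b=cv2.imread('pics/s2.png')[100:300,170:370]
cv2.imwrite('pics/s12.png',np.hstack([cv2.resize(a,(400,400)),cv2.resize(b,(400,400))]))"
```

```text
(no output)
```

View pics/s12.png

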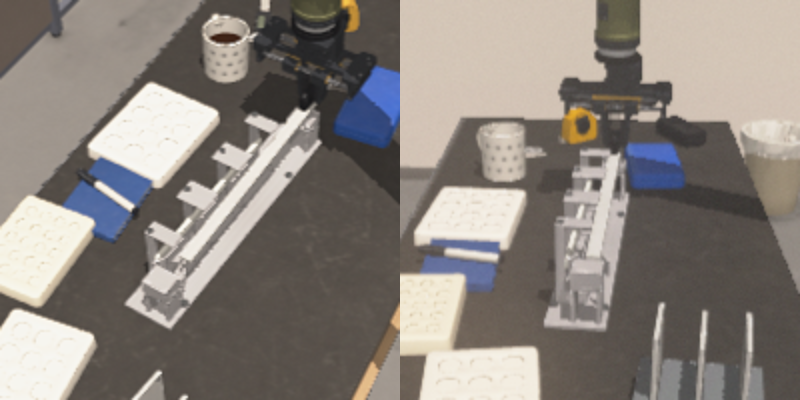

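The bar is held, drawn over the lip and its tip is out of the pocket. Next I draw a bit more, move to the front and lay it down.

```bash
python3 - <<'E'
from h import *
X=-.0137;ph=np.radians(2.7)
line(barpose((X,.096,.064),ph),.06,25)
line(barpose((X,.096,.080),.01),.06,25)
line(barpose((X-.10,.096,.080),0),.12,25)
def lay(z): return pose(np.array([.462,-.13,z])+R.from_euler("z",rk()[1]).apply(GB))
line(lay(.06),.15,25)
f0=ctrl.get_ft_force()
line(lay(.012),.08,8)
s=line(lay(-.004),.02,4)
ctrl.set_gripper(.04)
print("grasp tcp",ctrl.get_tool_pos().round(4),ctrl.get_t())
p=ctrl.get_tool_pos();ctrl.move_straight(p+[0,0,.15],rate=.2)
# test tilt/swing in free air in front of bay1
def plate(org,lean,h=.09): return pose(W(np.asarray(org)+R.from_euler("y",lean).apply([0,0,h])),lean)
try:
  for y in(.092,0,-.092):
    ctrl.move_to(*plate((-.04,y,.2),np.radians(-18)));print(ctrl.get_joints().round(2))
    for l in(-12,-6,0,4.7): line(plate((-.04,y,.2),np.radians(l)),.1)
    print(ctrl.get_joints().round(2),ctrl.get_t())
except ctrl.IKError as e: print("IK",e)
E
```

```text
stop [ 0.4614 -0.138   0.0273] [ 0.  -0.8  5.2]
grasp tcp [ 0.4609 -0.138   0.0268] 17.2333
[-0.37  0.45  0.09  2.06  0.22  0.35 -0.58]
[-0.15  0.62 -0.1   1.6   0.04  1.   -0.34] 20.2667
[-0.11  0.43  0.01  2.1   0.19  0.31 -0.37]
[ 0.01  0.6  -0.11  1.64  0.06  0.98 -0.21] 22.1
[ 0.17  0.43 -0.1   2.09  0.14  0.31 -0.13]
[ 0.17  0.6  -0.13  1.64  0.08  0.98 -0.07] 23.9417
```

```bash
cat >> h.py <<'E'
def plate(org,lean,h=.09): return pose(W(np.asarray(org)+R.from_euler("y",lean).apply([0,0,h])),lean)
E
python3 - <<'E'
from h import *
for y in(.092,0,-.092):
  ctrl.move_to(*plate((-.04,y,.2),np.radians(-18)))
  for l in(-16,-17,-18,-20): 
    q=ctrl.solve_ik(*plate((.0085,y,.011),np.radians(l)));print(y,l,None if q is None else q.round(2))
o=down(0).as_rotvec()
ctrl.move_to((.42,.30,.28),o);snap("wrist","b3")
ctrl.move_to((.50,.30,.28),o);snap("wrist","b4")
print(ctrl.get_t())
a,b=[load(n)[0] for n in("b3","b4")]
cv2.imwrite("pics/bb.png",np.vstack([cv2.resize(i[:150,160:420],(780,300) if 0 else (520,300)) for i in(a,b)]))
E
```

```text
0.092 -16 [-0.29  0.84  0.05  2.04  1.47  0.05 -1.82]
0.092 -17 [ 0.1   0.9  -0.62  2.03  1.6   0.57 -1.85]
0.092 -18 [ 0.21  0.97 -0.83  2.05  1.65  0.75 -1.86]
0.092 -20 [ 0.3   1.07 -1.04  2.08  1.73  0.97 -1.89]
0 -16 [ 0.4   0.96 -0.83  2.05  1.61  0.69 -1.65]
0 -17 [ 0.49  1.06 -1.04  2.07  1.66  0.89 -1.66]
0 -18 [ 0.49  1.06 -1.04  2.09  1.7   0.9  -1.7 ]
0 -20 [ 0.57  1.18 -1.26  2.12  1.77  1.13 -1.71]
-0.092 -16 [ 0.58  0.96 -0.83  2.05  1.61  0.64 -1.47]
-0.092 -17 [ 0.68  1.06 -1.04  2.07  1.66  0.84 -1.48]
-0.092 -18 [ 0.76  1.18 -1.26  2.08  1.7   1.06 -1.46]
-0.092 -20 [ 0.76  1.18 -1.26  2.12  1.77  1.06 -1.52]
27.675
```

View pics/bb.png

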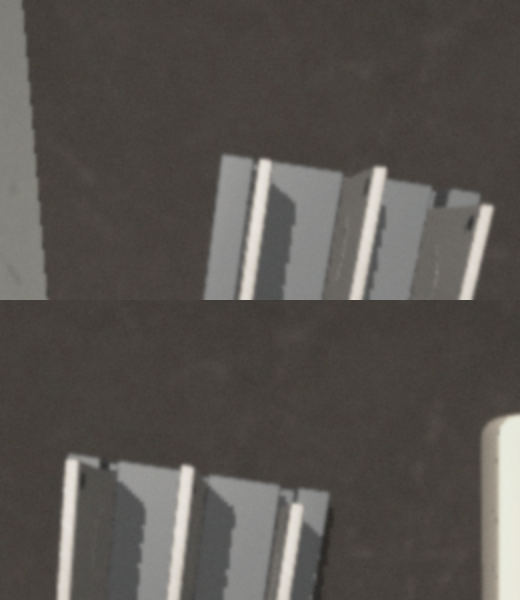

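bb shows the three plate tops as bright strips; b3 rows 78–150 in the left, middle and right slots. Next, a dry run of the tilt/swing with an empty gripper, to find a joint branch that is continuous.

```bash
cat > dry.py <<'E'
from h import *
import json
ctrl.set_gripper(.02)
a=np.radians(-18);ax=np.array([np.sin(a),0,np.cos(a)])
Q={}
for i,y in enumerate((.092,0,-.092)):
  O=np.array([.0085,y,.011]);hi=lambda d:O+ax*d
  try:
    ctrl.move_to(*plate(hi(.22),a));print(i,"hi",ctrl.get_joints().round(2))
    q=ctrl.solve_ik(*plate(hi(.05),a));
    print("mid",q.round(2)); ctrl.move_j(q)
    line(plate(hi(.13),a),.15,20);Q[i]=ctrl.get_joints().tolist();print("q2hi",np.round(Q[i],2))
    line(plate(hi(0.03),a),.15,20)
    for l in(-12,-6,0,4.7): line(plate(O+[-.002*(l+18)/22.7,0,.03],np.radians(l)),.1,20)
    print("end",ctrl.get_joints().round(2),ctrl.get_ft_force().round(1))
    f=plate(O+[-.002,0,.03],np.radians(4.7),.09+.12);line(f,.2,20)
    print("up",ctrl.get_joints().round(2),ctrl.get_t())
  except ctrl.IKError as e: print("IK",e); ctrl.move_straight(ctrl.get_tool_pos()+[0,0,.08],rate=.15)
json.dump(Q,open("q.json","w"))
E
python3 dry.py
```

```text
0 hi [-0.41  0.4   0.12  2.07  0.2   0.39 -0.57]
mid [-0.31  0.74  0.05  2.1   1.43  0.08 -1.79]
q2hi [-0.11  0.58 -0.29  2.1   1.01  0.34 -1.36]
IK the arm cannot follow that straight line within its joint ranges
1 hi [ 0.28  0.41 -0.57  2.1   0.71  0.48 -0.91]
mid [ 0.09  0.73 -0.29  2.14  1.66  0.25 -1.81]
q2hi [ 0.15  0.57 -0.39  2.14  1.1   0.31 -1.28]
IK the arm cannot follow that straight line within its joint ranges
2 hi [ 0.59  0.44 -0.7   2.09  0.71  0.48 -0.71]
mid [ 0.59  0.85 -0.83  2.12  1.58  0.59 -1.49]
q2hi [ 0.66  0.69 -0.9   2.12  1.29  0.58 -1.25]
end [ 0.54  1.01 -0.88  1.61  0.84  1.04 -0.71] [-0.3  0.1 -0.6]
up [ 0.56  0.88 -0.96  1.48  0.7   1.24 -0.59] 43.875
```

```bash
cat > dry2.py <<'E'
from h import *
import json
a=np.radians(-18);ax=np.array([np.sin(a),0,np.cos(a)])
Q=json.load(open("q.json"));ctrl.move_j(Q["2"])
for i,y in ((1,0),(0,.092)):
  O=np.array([.0085,y,.011]);hi=lambda d:O+ax*d
  try:
    line(plate(hi(.13),a),.15,20);Q[str(i)]=ctrl.get_joints().tolist();print("q2hi",np.round(Q[str(i)],2))
    line(plate(hi(0.03),a),.2,20)
    for l in(-12,-6,0,4.7): line(plate(O+[-.002*(l+18)/22.7,0,.03],np.radians(l)),.1,20)
    print("end",ctrl.get_joints().round(2),ctrl.get_ft_force().round(1))
    line(plate(O+[-.002,0,.03],np.radians(4.7),.09+.12),.2,20)
    print("up",ctrl.get_joints().round(2),ctrl.get_t())
    ctrl.move_j(Q[str(i)])
  except ctrl.IKError as e: print("IK",e); break
json.dump(Q,open("q.json","w"))
E
python3 dry2.py
```

```text
q2hi [ 0.45  0.69 -0.9   2.13  1.32  0.65 -1.47]
end [ 0.4   1.02 -0.9   1.61  0.85  1.04 -0.86] [ 0.3 -0.1 -0.9]
up [ 0.43  0.89 -0.98  1.48  0.71  1.25 -0.75] 48.0583
q2hi [ 0.25  0.71 -0.91  2.08  1.29  0.73 -1.62]
end [ 0.27  1.04 -0.93  1.57  0.86  1.07 -1.  ] [-0.5 -0.2 -0.6]
up [ 0.29  0.91 -1.01  1.44  0.73  1.28 -0.88] 52.275
```

```bash
cat > pl.py <<'E'
from h import *
def strips(im,c):
    g=cv2.cvtColor(im,cv2.COLOR_BGR2GRAY);out=[]
    m=(g>190).astype(np.uint8)
    for k in cv2.findContours(m,cv2.RETR_EXTERNAL,cv2.CHAIN_APPROX_NONE)[0]:
        r=cv2.minAreaRect(k);L,w=max(r[1]),min(r[1])
        if 45<L<130 and w<14 and r[0][1]<250:
            b=cv2.boxPoints(r);
            e=sorted([(np.linalg.norm(b[i]-b[(i+1)%4]),(b[i]+b[(i+1)%4])/2) for i in range(4)],key=lambda v:v[0])[:2]
            a,d=sorted([e[0][1],e[1][1]],key=lambda v:v[1])
            out.append((a,d))
    return sorted(out,key=lambda s:s[0][0])
def find(poses=((.43,.26,.28),(.51,.26,.28)),tag="p"):
    o=down(0).as_rotvec();S=[]
    for k,p in enumerate(poses):
        ctrl.move_to(p,o);im,c=snap("wrist",f"{tag}{k}");S.append((c,strips(im,c)))
    return S
def solve(S):
    (c0,s0),(c1,s1)=S;res=[]
    if len(s0)!=len(s1): print("count",len(s0),len(s1)); return res
    for a,b in zip(s0,s1):
        A,ra=tri([(c0,a[0]),(c1,b[0])]);B,rb=tri([(c0,a[1]),(c1,b[1])])
        d=A-B;yaw=np.arctan2(-d[0],d[1])
        print("plate",((A+B)/2).round(4),"len",round(np.linalg.norm(d),4),"yaw",round(yaw,3),"res",round(ra,4),round(rb,4))
        res.append(((A+B)/2,yaw))
    return res
E
python3 -c "
from pl import *
solve(find());print(ctrl.get_t())"
```

```text
plate [0.4248 0.3599 0.1144] len 0.0719 yaw -0.147 res 0.0 0.0002
plate [0.4729 0.3571 0.1154] len 0.0718 yaw -0.148 res 0.0002 0.0002
plate [0.5192 0.3418 0.1158] len 0.072 yaw -0.147 res 0.0001 0.0002
54.4167
```

```bash
cat > place.py <<'E'
from pl import *
import json
a=np.radians(-18);ax=np.array([np.sin(a),0,np.cos(a)]);END=4.2
BY=(.092,0,-.092)
def grasp(c,yaw,h=.09):
    P=lambda z:pose((c[0],c[1],z),yaw=yaw)
    ctrl.move_to(*P(.22));ctrl.set_gripper(.026)
    line(P(.012+h),.12,12)
    ctrl.set_gripper(0,40);print("gap",ctrl.get_finger_gap())
    line(P(.30),.15); print("gap",ctrl.get_finger_gap())
def put(i,h=.09):
    QH=json.load(open("qh.json"));O=np.array([.0085,BY[i],.011])
    ctrl.move_j(QH[str(i)])
    line(plate(O+ax*.03,a,h),.12,10)
    if line(plate(O,a,h),.05,6): return "stopped in entry"
    for l in np.linspace(-18,END,6)[1:]:
        if line(plate(O+[-.002*(l+18)/(18+END),0,0],np.radians(l),h),.07,8): return f"stopped at lean {l}"
    line(plate(O+[-.002,0,-.005],np.radians(END),h),.02,3)
    print("z org",(ctrl.get_tool_pos()-plate(O,np.radians(END),h)[0]).round(4),"gap",ctrl.get_finger_gap())
    release(O,h)
def release(O,h=.09):
    ctrl.set_gripper(.03);ctrl.sleep(.3)
    line(plate(O+[-.002,0,0],np.radians(END),h+.13),.12,10)
E
python3 - <<'E'
from place import *
Q=json.load(open("q.json"));QH={}
for i in(0,1,2):
    ctrl.move_j(Q[str(i)]);line(plate(np.array([.0085,BY[i],.011])+ax*.2,a),.2);QH[i]=ctrl.get_joints().tolist();print(np.round(QH[i],2))
json.dump(QH,open("qh.json","w"))
r=solve(find())
grasp(*r[2]);print(put(2),ctrl.get_t())
for n in("scene","side"): snap(n,"k1"+n)
cv2.imwrite("pics/k1.png",np.hstack([cv2.resize(load("k1scene")[0][120:270,200:350],(400,400)),cv2.resize(load("k1side")[0][160:280,210:330],(400,400))]))
E
```

```text
[ 0.32  0.59 -1.01  2.05  1.08  0.78 -1.45]
[ 0.54  0.57 -1.02  2.1   1.07  0.69 -1.26]
[ 0.77  0.57 -1.03  2.1   1.04  0.65 -1.03]
plate [0.4249 0.3599 0.1148] len 0.072 yaw -0.141 res 0.0001 0.0001
plate [0.4729 0.3568 0.1154] len 0.0718 yaw -0.144 res 0.0002 0.0001
plate [0.5192 0.3418 0.1157] len 0.0718 yaw -0.147 res 0.0001 0.0002
gap 0.005920194713454219
gap 0.0058283027828508185
stop [ 0.6012 -0.1059  0.0934] [-0.   0.1  6.1]
z org [-0.0031  0.0001 -0.0024] gap 0.005524386000812854
None 71.275
```

View pics/k1.png

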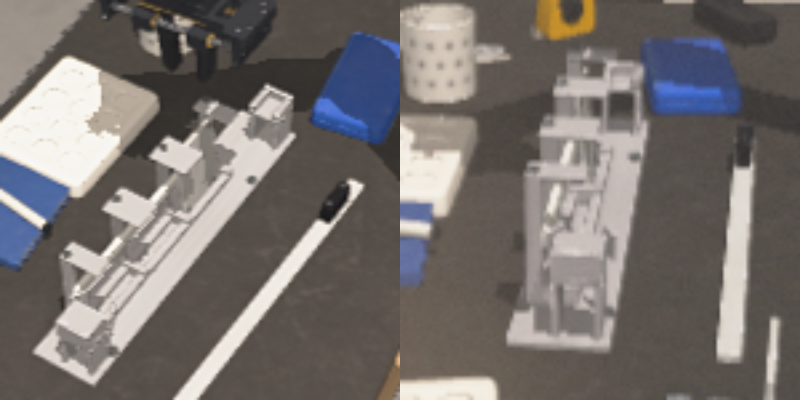

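k1 shows the plate standing in the -y bay under the hooks (scene crop, about (205,165)) and the bar lying flat in front. The contact height matched the groove floor. On to the other two plates.

```bash
python3 - <<'E'
from place import *
for b in(1,0):
    r=solve(find(tag=f"f{b}"))
    if len(r)!=b+1: print("unexpected");break
    grasp(*r[-1]);m=put(b);print(m,ctrl.get_t())
    if m: break
E
```

```text
plate [0.4249 0.36   0.1147] len 0.0717 yaw -0.143 res 0.0002 0.0002
plate [0.473  0.3571 0.1158] len 0.0721 yaw -0.144 res 0.0001 0.0002
gap 0.00540197407673667
gap 0.0056924022788062325
stop [ 0.6092 -0.014   0.0934] [ 0.3 -0.7  4.2]
z org [-0.0032  0.0004 -0.0024] gap 0.005941547804111215
None 84.8083
plate [0.4249 0.3601 0.1143] len 0.0721 yaw -0.142 res 0.0001 0.0002
gap 0.00576275660024101
gap 0.005794512920292586
stop [0.6173 0.0781 0.0934] [-0.5 -0.8  3.7]
z org [-0.0032  0.0008 -0.0024] gap 0.005593069736281111
None 97.7917
```

```bash
python3 - <<'E'
from h import *
o=down(0).as_rotvec()
for n,p in dict(g0=(.43,-.17,.25),g1=(.50,-.17,.25),t0=(.46,.1,.25)).items():
    ctrl.move_to(p,o);snap("wrist",n)
print(ctrl.get_t())
for n in("g0","g1","t0"):
    im,c=load(n);g=cv2.cvtColor(im,cv2.COLOR_BGR2GRAY)
    u=proj(c,(.462,-.13,.038));print(n,u.round(0))
cv2.imwrite("pics/g.png",np.hstack([cv2.resize(load(n)[0][:250,int(x)-66:int(x)+67],(399,750))[:600] for n,x in(("g0",proj(load("g0")[1],(.462,-.13,.038))[0]),("g1",proj(load("g1")[1],(.462,-.13,.038))[0]))]))
E
```

```text
100.5917
g0 [311. 145.]
g1 [242. 146.]
t0 [283. 362.]
```

View pics/g.png

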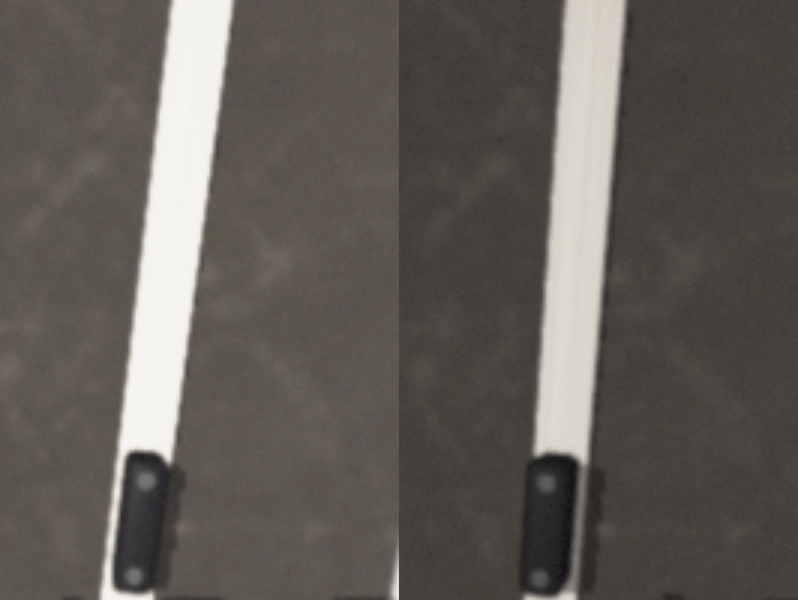

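g shows the grip screws at g0 (146,480), (134,575) and g1 (147,483), (140,578) in 3x crops. The bar has been knocked, roughly 20–30 px from where I laid it, so I measure again.

```bash
cat > bar.py <<'E'
from h import *
c0,c1=load("g0")[1],load("g1")[1]
x0=int(proj(c0,(.462,-.13,.038))[0])-66;x1=int(proj(c1,(.462,-.13,.038))[0])-66
f=lambda x,u,v:(x+(u+.5)/3-.5,(v+.5)/3-.5)
S=[tri([(c0,f(x0,*u)),(c1,f(x1,*v))]) for u,v in(((146,480),(147,483)),((134,575),(140,578)))]
for X,r in S:print("screw",X.round(4),round(r,4))
mid=(S[0][0]+S[1][0])/2
for n in("g0","g1","t0"):
    im,c=load(n);m=(im.min(2)>130).astype(np.uint8);m[260:]=0
    best=None
    for k in cv2.findContours(m,cv2.RETR_EXTERNAL,cv2.CHAIN_APPROX_NONE)[0]:
        w=np.array([onplane(c,p,.008)[:2] for p in k[:,0].astype(float)]).astype(np.float32)
        r=cv2.minAreaRect(w);L,wd=max(r[1]),min(r[1])
        if .1<L and wd<.028:
            vx,vy,_,_=cv2.fitLine(w,2,0,.01,.01).ravel(); yaw=np.arctan2(-vx,vy) if vy>0 else np.arctan2(vx,-vy)
            d=np.array([-np.sin(yaw),np.cos(yaw)]);s=w@d;nrm=np.array([d[1],-d[0]])
            print(n,"centre",np.round(r[0],4),"L",round(L,3),"w",round(wd,4),"yaw",round(yaw,4),"px rows",k[:,0,1].min(),k[:,0,1].max())
            print("   +end",np.round(d*s.max()+nrm*np.median(w@nrm),4),"-end",np.round(d*s.min()+nrm*np.median(w@nrm),4),"offset of grip mid from axis",round(float(mid[:2]@nrm-(w@nrm).max()/2-(w@nrm).min()/2),4))
print("grip mid",mid.round(4))
E
python3 bar.py
```

```text
screw [ 0.4433 -0.1451  0.0373] 0.0
screw [ 0.4394 -0.1787  0.0378] 0.0
g0 centre [ 0.4481 -0.1037] L 0.23 w 0.0214 yaw -0.1382 px rows 0 218
   +end [0.4579 0.011 ] -end [ 0.4262 -0.2168] offset of grip mid from axis 0.0015
g1 centre [ 0.453  -0.0649] L 0.153 w 0.0198 yaw -0.1192 px rows 0 154
   +end [0.4628 0.0109] -end [ 0.4447 -0.1408] offset of grip mid from axis -0.0001
t0 centre [0.4714 0.0959] L 0.203 w 0.0212 yaw -0.1144 px rows 84 259
   +end [0.4822 0.1968] -end [ 0.4591 -0.0048] offset of grip mid from axis -0.0005
grip mid [ 0.4414 -0.1619  0.0375]
```

Heights 0.0375 (nominal 0.038) and tip distance 0.361 both match; yaw −0.114. Regrasping the bar.

```bash
python3 - <<'E'
from h import *
yaw=-.1137;o=np.array([.4414,-.1619,0])
P=lambda z:pose(o+[0,0,z]+R.from_euler("z",yaw).apply(GB),yaw=yaw)
ctrl.set_gripper(.04)
ctrl.move_to(*P(.13));print(ctrl.get_joints().round(2))
line(P(.001),.12,8)
ctrl.set_gripper(0,60);print("gap",ctrl.get_finger_gap())
f0=ctrl.get_ft_force()
line(P(.09),.12,25);print((ctrl.get_ft_force()-f0).round(1),ctrl.get_moment().round(2),ctrl.get_finger_gap())
X=-.0137
line(barpose((X-.10,.096,.088),0),.12,25)
snap("wrist","c0");snap("side","c1");snap("scene","c2");print(ctrl.get_t())
E
```

```text
[ 0.83  0.83 -0.96  2.08  1.01  0.79 -0.89]
gap 0.01582365621208551
[-0.7  0.8 -4.8] [-0.23  0.04 -0.02] 0.01535039939809243
105.85
```

```bash
python3 - <<'E'
from h import *
t=np.array([-.1137,.096,.088])
for n in("c1","c2"):
    im,c=load(n);g=cv2.cvtColor(im,cv2.COLOR_BGR2GRAY)
    for b in(.0,.01,.05,.15,.25):
        u=proj(c,W(t+[0,-b,.008]));v=proj(c,W(t+[.01,-b,.008]));w=proj(c,W(t+[-.01,-b,.008]))
        r=int(round(u[1]));print(n,b,u.round(1),"edges",v.round(1),w.round(1),"row bright",[(k,np.flatnonzero(g[r+k,int(u[0])-15:int(u[0])+16]>150)[[0,-1]].tolist() if (g[r+k,int(u[0])-15:int(u[0])+16]>150).any() else None) for k in(-4,0,4)], "x0",int(u[0])-15)
E
```

```text
c1 0.0 [303.3 216. ] edges [299.6 215.8] [307.  216.2] row bright [(-4, [13, 19]), (0, [13, 19]), (4, [14, 19])] x0 288
c1 0.01 [303.4 214.4] edges [299.7 214.2] [307.1 214.6] row bright [(-4, [13, 19]), (0, [13, 19]), (4, [13, 19])] x0 288
c1 0.05 [303.8 208.2] edges [300.2 208. ] [307.3 208.4] row bright [(-4, [14, 19]), (0, [13, 19]), (4, [13, 19])] x0 288
c1 0.15 [304.5 194.3] edges [301.2 194.2] [307.8 194.5] row bright [(-4, [14, 19]), (0, [13, 19]), (4, [13, 19])] x0 289
c1 0.25 [305.2 182.3] edges [302.1 182.2] [308.3 182.5] row bright [(-4, [13, 18]), (0, [13, 18]), (4, [13, 18])] x0 290
c2 0.0 [274.9 232.2] edges [271.9 230.6] [278.  233.7] row bright [(-4, [0, 25]), (0, [0, 22]), (4, None)] x0 259
c2 0.01 [276.8 229.7] edges [273.8 228.2] [279.8 231.3] row bright [(-4, [0, 24]), (0, [0, 21]), (4, [13, 18])] x0 261
c2 0.05 [284.2 220.3] edges [281.2 218.8] [287.2 221.8] row bright [(-4, [0, 24]), (0, [0, 21]), (4, [10, 18])] x0 269
c2 0.15 [301.7 198. ] edges [298.8 196.6] [304.6 199.3] row bright [(-4, [0, 24]), (0, [0, 21]), (4, [10, 18])] x0 286
c2 0.25 [317.8 177.3] edges [315. 176.] [320.7 178.5] row bright [(-4, [4, 24]), (0, [0, 21]), (4, [0, 18])] x0 302
```

No noticeable droop: the edges match the prediction within about 1–2 px at the tip. Inserting.

```bash
python3 - <<'E'
from h import *
X=-.0137;ph=np.radians(2.7)
def go(*s):
    for (tip,p,rate,mf) in s:
        if line(barpose(tip,p),rate,mf): print("at",tip); return False
    return True
f0=ctrl.get_ft_force()
ok=go(((X,.096,.088),0,.1,12),((X,.100,.067),ph,.06,12),((X,.150,.067),ph,.06,10),((X,.180,.067),ph,.04,8))
print(ok,(ctrl.get_ft_force()-f0).round(1))
if ok:
    ok=go(((X,.181,.062),.008,.03,10)); print((ctrl.get_ft_force()-f0).round(1))
    s=line(barpose((X,.181,.058),0),.015,5)
    print("dz from home",(ctrl.get_tool_pos()-barpose((X,.181,.06),0)[0]).round(4),(ctrl.get_ft_force()-f0).round(1),ctrl.get_moment().round(2))
print(ctrl.get_t())
E
```

```text
True [ 0.3 -0.7 -0.5]
[-0.  -1.8  0.6]
stop [ 0.5679 -0.1988  0.0883] [ 0.8 -0.4  4.6]
dz from home [0.0004 0.0004 0.0013] [ 1.1 -0.8  7.2] [-0.01  0.17  0.02]
110.3083
```

Seated: I regrasped 1 mm higher on the grip, so the +1.3 mm reading is home. Release and check.

```bash
python3 - <<'E'
from h import *
ctrl.set_gripper(.04);ctrl.sleep(.2)
ctrl.move_straight(ctrl.get_tool_pos()+[0,0,.16],rate=.15)
o=down(0).as_rotvec()
ctrl.move_to((.55,-.22,.25),o);snap("wrist","e3")
ctrl.move_to((.50,.02,.25),o);snap("wrist","e1")
ctrl.move_to((.45,.28,.35),o);snap("side","e4");snap("scene","e5")
print(ctrl.get_t())
cs=lambda n,a,b,c,d:cv2.resize(load(n)[0][a:b,c:d],(400,300),interpolation=cv2.INTER_CUBIC)
cv2.imwrite("pics/e.png",np.vstack([np.hstack([cs("e3",0,240,170,490),cs("e1",0,300,170,570)]),np.hstack([cs("e4",160,280,190,350),cs("e5",140,275,180,360)])]))
E
```

```text
114.775
```

View pics/e.png

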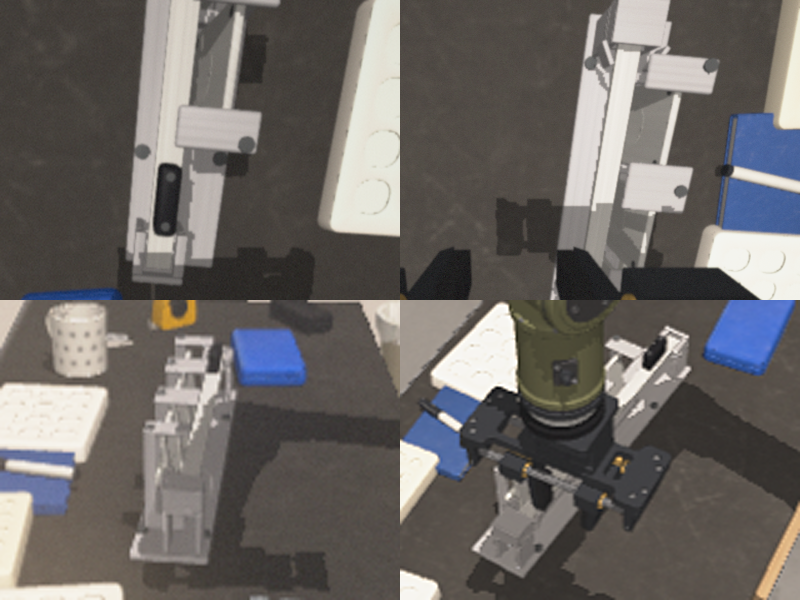

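e.png shows the bar with its handle in the cradle inside the lip (grip at about (167,198) top-left), its plain end in the pocket, and plates in the bays under the hooks. One numeric check against the start image from the same pose, then I'll hand in.

```bash
python3 - <<'E'
from h import *
for n in("r3","e3"):
    g=cv2.cvtColor(load(n)[0],cv2.COLOR_BGR2GRAY)[125:205,270:330];m=(g<40).astype(np.uint8)
    k=max(cv2.findContours(m,0,1)[0],key=cv2.contourArea);print(n,cv2.minAreaRect(k))
job.hand_in()
E
```

```text
r3 ((30.961647033691406, 38.8643798828125), (17.063621520996094, 55.0118522644043), 6.009005546569824)
e3 ((33.4658203125, 34.35032653808594), (17.405170440673828, 55.32270812988281), 5.572197437286377)
the job is handed in; nothing more can be done
```

The three plates stand one to a bay under the hooks and the keeper bar is back in its pocket and cradle. Job handed in at about 115 s; the last image put the grip 2–4 mm from where it started, inside the bar's 5 mm of play, and I have no verdict back yet.

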